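# Tip a worn brake pad out of its nest

## Robot

A 6-joint arm with a two-finger parallel gripper is mounted at the origin on the work surface. World frame = base frame: x ahead of the robot, y to its left, z up, the work surface at z = 0. Lengths are in mm, angles in rad, forces in N, time in s.
With the tool pointing down it reaches from about 275 to 1000 mm from the base axis. Payload 8.4 kg.
Tool frame: the origin (TCP) lies between the finger pads; the fingertips stand 25 mm ahead of it and the grasp point (between the pads) lies 6 mm ahead of it; z points along the fingers, y is the direction in which the jaws open and shut (so a half turn about z gives the same grasp; the last joint's range is limited). The gripper opens to 85 mm and grips with 20 to 120 N. Pads are 22 mm wide; open, the fingers measure 114 mm over their backs; the gripper's body (76 mm by 85 mm) begins 54 mm behind the grasp point. The pads swing forward as they close: fully open they stand 13 mm farther back than shut.
Start: joints at [1.212, 0.353, 1.633, -0, 1.155, -0.002], TCP at [218.297, 585.64, 216.481] pointing down, gripper open.
Joint ranges: [-2.63, 2.63], [-0.92, 2.1], [0.06, 2.66], [-1.3, 4.44], [0, 2.69], [-3.02, 3.02]. Speed limits (rad/s): [2.22, 2.22, 2.79, 3.14, 3.14, 3.14].

## Interface

Orientations are given as [roll, pitch, yaw] about the fixed x, y, z axes, in that order (R = Rz(yaw) Ry(pitch) Rx(roll)).
In Python, from rig import r gives the robot as it stands. The module is installed in compiled form; this text tells all that it offers.
- The arm moves only by the tool move_arm, never from a script. Its arguments are lists of equal length, an entry for each row: "slide": the shift along the world's x, y, z in cm, a list of three; "angular": the turn, a rotation vector about the world's x, y, z in rad, a list of three; "hand": the opening, from -1 (shut) to 1 (fully open). A call has 1 to 20 rows; each row is the pose to reach, as a shift and turn from the pose commanded when the call began; what a row does not reach only later rows make up. A row lasts 1/8 s, in which the tool goes at most 62.5 mm and 10.7 degrees, less where a joint would pass 70% of its speed; a pose out of reach is approached as far as the arm can. A call with a gripper value outside its range is refused whole. The fingers move at their own pace and stop on an object; "force" is the grip in N (left out, the last holds). Time passes only in rows, so rows that repeat a pose let the fingers close. It gives the time, the measured TCP pose, the force and the opening at its end, in the units of the state.
- r.sense(): the state, without advancing time (a new reading comes with each control period).
- r.grab_frame(name): name is "side" or "top" or "wrist"; returns a dict with "pixels" (384x512x3 uint8, red, green, blue), "range_z" (384x512 float32, mm along the optical axis (not along the pixel's ray), 0 where there is no reading), "mtx" (3x3 intrinsics, pixels), "rvec" (rotation vector, rad) and "tvec" (3), from world to camera coordinates, as OpenCV has them. Camera axes: x right, y down, z forward; pixel columns grow to the right and rows downward; lengths in mm; the calibration is good to about 2 mm. A picture is of the moment at which its call begins.
- r.sign_off(): hands the job in, once; it reports no verdict.
The state is a dict: "clock": time; "qpos": joint angles; "qvel": joint speeds; "joint_efforts": joint torques, N m; "eef_pos": TCP position; "tcp_rot": TCP orientation; "contact_force": force on the tool from outside, world axes, zero at the start; "wrist_torque": the same for the moment, N m; "opening": opening from 0.0 (shut) to 1.0 (fully open).
Only numpy, scipy, OpenCV 4.12 (cv2) and the standard library are available. Lean on these libraries where they do the work, as an engineer would, in place of code of your own. Each camera call takes 0.05 s, during which the arm holds its last target. There are 200 camera calls.

## Task

Take the worn brake pad, the one with the red top, out of the aluminium nest and lay it flat, red side up, on the middle of the grey stone inspection plate. It sits flush with no room for fingers, so press down on its end next to the yellow mark until the other end tips up and stays up, which gives you an end to grip. Leave the blue pad seated in its pocket.

Things in the scene. Friction and masses are not known exactly. Their poses are not given: they have to be found in the camera images.
- pad_red: Worn brake pad to take out: block 112 (its x) x 44 (y) x 24 mm high, dark with a red top, about 0.25 kg, in either pocket, top flush with the nest. Origin: centre of underside, z up. Pressed 43 mm from its centre towards the nest's +x (up to 15 N, sinks 14 mm), it rocks and stays tilted 26 deg: its other end then stands 23 mm proud (42 mm from centre: 15), its 44 mm apart long sides free to grip.
- pad_blue: Good brake pad, same size and shape but with a blue top, in the nest's other pocket; must stay seated. Origin: centre of its underside.
- nest: Fixed aluminium block 170 (x) x 180 (y) x 58 mm high, flat top, origin: centre of underside. Pockets along x at y = +45 and -45 mm: 47 wide, x -62 to 60, pad centre at x = -3.5. Pocket floor at z = 34, level up to x = 0, then falling 26 deg towards +x, so a pad rocks there. A yellow patch 16 x 40 on the top beside each pocket's +x end marks the end to press; the other end cannot be pressed down.
- plate_top (a point): Centre of the top face of the dark grey stone inspection plate, 200 x 200 mm, 30 mm thick, fixed to the bench; x and y along its sides, z up.
There are look-alikes about, which are no part of the job. Leave any green or pink look-alike of the pad_red alone.

How it is judged (in metres and radians):
On the way:
1. the red pad is tipped up in its pocket (angle between pad_red's own z axis and vertical above 0.3 rad and horizontal distance between pad_red and nest below 0.065 m and z of pad_red in the frame of nest below 0.04 m), for 0.2 s.
At the end, for the whole second after the job is handed in: The red pad lies flat on the stone plate, red side up (within 10 degrees), its centre within 50 mm of the plate's centre, released and at rest (horizontal distance between pad_red and plate_top below 0.05 m and z of pad_red in the frame of plate_top between -0.006 and 0.006 m and angle between pad_red's own z axis and vertical below 0.17 rad and linear speed of pad_red below 0.02 m/s and contact force between pad_red and the fingers below 0.1 N); the robot touches nothing.
It fails at once if the blue pad is moved by more than 15 mm or tipped by more than 10 degrees (distance of pad_blue from where it was at the start of the episode above 0.015 m or angle between pad_blue's own z axis and vertical above 0.17 rad).
It also fails if it takes over 54 s, if anything falls off the work surface, if the arm or the gripper's body presses on something with over 40 N, if the wrist force passes 120 N, or if a joint passes its speed limit or range.

## Working session

There is one attempt and no reset: what is moved stays moved. The work goes in short steps, Python scripts to look and compute and a tool call to move; the robot and the scene stay as the last step left them, time stands still between calls to the robot, and variables do not carry over. Pictures are saved under pics/ and viewed, and the job is handed in when it is done.

Besides the shell and the picture viewer there is one more tool, called after "Request:" as name(argument=value, ...) on one line, values as JSON. move_arm: Moves the arm, as the interface text tells. Its arguments: {"type":"object","properties":{"slide":{"type":"array"},"angular":{"type":"array"},"hand":{"type":"array"},"force":{"type":"number"}},"required":["slide","angular","hand"]}

```bash
mkdir -p pics; cat > h.py <<'E'
import numpy as np, cv2
from rig import r
def grab(n,f):
    d=r.grab_frame(n); cv2.imwrite(f'pics/{f}.png',d['pixels'][:,:,::-1]); np.savez(f'{f}.npz',**d); return d
def world(d,u,v,z=None):
    K=d['mtx'];R=cv2.Rodrigues(np.array(d['rvec'],float))[0];t=np.array(d['tvec'],float).ravel()
    ray=np.linalg.inv(K)@[u,v,1]
    c=-R.T@t; w=R.T@ray
    if z is None: return c+w*d['range_z'][int(v),int(u)]
    return c+w*(z-c[2])/w[2]
E
python3 - <<'E'
from h import *
for n in('top','side'):grab(n,n+'0')
print(r.sense())
E
```

```text
{'clock': 0.1, 'qpos': array([ 1.21161239e+00,  3.53558354e-01,  1.63405419e+00,  1.52985983e-06,
        1.15523033e+00, -2.38923136e-03]), 'qvel': array([-4.65815928e-04,  3.45811064e-05, -3.47069107e-03,  2.04670074e-04,
        7.53024289e-04,  1.76294154e-03]), 'joint_efforts': array([ 3.42214280e-04, -6.06362915e+01, -3.42820394e+01,  1.21983485e-04,
        3.96276257e-03, -2.82705486e-05]), 'eef_pos': array([218.12981381, 585.21785547, 215.85198848]), 'tcp_rot': array([-3.14034244e+00, -4.38594513e-06,  2.78479733e+00]), 'contact_force': array([-0.18904207,  0.27372888, -0.0646167 ]), 'wrist_torque': array([ 0.01614014, -0.00845403,  0.04893365]), 'opening': 0.9995106473700804}
```

View pics/top0.png

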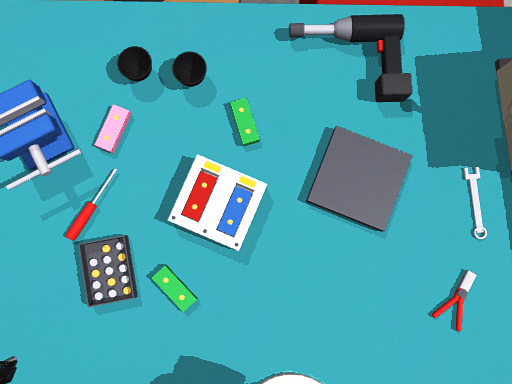

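View pics/side0.png

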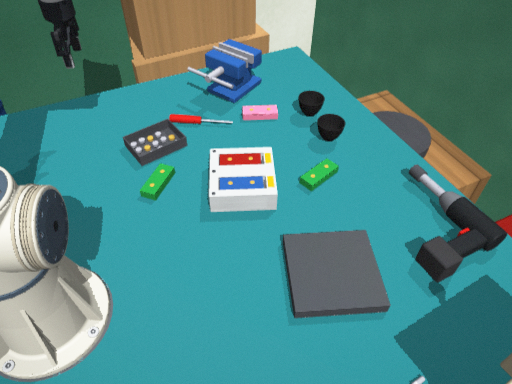

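The top view shows the nest around (218,203), with the red pad at about (198,196), the blue pad at (236,210) and the yellow marks at the upper end. The plate is at (360,178). The red-topped block in the nest fits the description. The green ones (245,121), (174,287) and the pink one (113,128) are look-alikes. I'll confirm this in a crop and measure.

```bash
python3 - <<'E'
from h import *
d=dict(np.load('top0.npz'))
p=d['pixels'];hsv=cv2.cvtColor(p,cv2.COLOR_RGB2HSV)
cv2.imwrite('pics/crop0.png',cv2.resize(p[140:260,150:280,::-1],None,fx=5,fy=5,interpolation=cv2.INTER_CUBIC)[:600])
def blob(m,z,box):
    M=np.zeros(m.shape,np.uint8);x0,y0,x1,y1=box;M[y0:y1,x0:x1]=m[y0:y1,x0:x1]
    M=cv2.morphologyEx(M,cv2.MORPH_CLOSE,np.ones((7,7)))
    c=max(cv2.findContours(M,cv2.RETR_EXTERNAL,cv2.CHAIN_APPROX_NONE)[0],key=cv2.contourArea).reshape(-1,2)
    w=np.array([world(d,u,v,z)[:2] for u,v in c],np.float32)
    return cv2.minAreaRect(w)
h,s,v=[hsv[:,:,i].astype(int) for i in range(3)]
b=(165,150,275,250)
print('red',blob(((h<8)|(h>172))&(s>150)&(v>80),58,b))
print('blue',blob((h>100)&(h<125)&(s>150)&(v>90),58,b))
print('yel',blob((h>20)&(h<35)&(s>150)&(v>90),58,(195,155,233,180)))
print('plate',blob((s<70)&(v<110),30,(300,120,420,235)))
for u,v_ in((198,205),(236,215),(215,205),(360,178),(300,250)):print(u,v_,world(d,u,v_))
E
```

```text
red ((541.0753173828125, 223.98463439941406), (43.210567474365234, 111.45758056640625), 67.54399871826172)
blue ((506.24078369140625, 140.89498901367188), (42.61534881591797, 110.5018539428711), 67.41294860839844)
yel ((610.3380126953125, 195.49893188476562), (37.12364959716797, 14.706551551818848), 67.32514190673828)
plate ((591.2200317382812, -157.9701690673828), (197.18505859375, 200.35165405273438), 68.73014831542969)
198 205 [518.378293   226.03457263  59.2428042 ]
236 215 [496.02659158 136.76994497  59.38635814]
215 205 [518.88680474 186.28571991  59.05563947]
360 178 [ 591.85032253 -162.33669394   27.22733393]
300 250 [416.13402489 -19.37181292   1.62342779]
```

View pics/crop0.png

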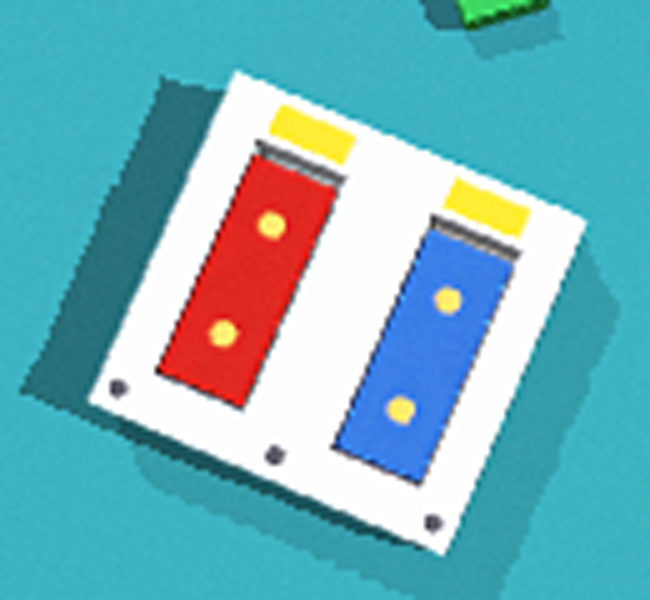

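The crop confirms it: the red pad is in the upper-left pocket, flush, with yellow at its +x end. The sizes agree (43x111 mm, heights about 58), and the nest yaw is -22.4°. The press point is about (581, 208). I'll move above it with the gripper shut.

Request:
move_arm(slide=[[36.3, -37.8, 0], [36.3, -37.8, 0], [36.3, -37.8, 0], [36.3, -37.8, 0], [36.3, -37.8, 0], [36.3, -37.8, 0], [36.3, -37.8, 0], [36.3, -37.8, 0], [36.3, -37.8, 0], [36.3, -37.8, 0], [36.3, -37.8, -11], [36.3, -37.8, -11], [36.3, -37.8, -11], [36.3, -37.8, -11]], angular=[[0, 0, -0.035], [0, 0, -0.035], [0, 0, -0.035], [0, 0, -0.035], [0, 0, -0.035], [0, 0, -0.035], [0, 0, -0.035], [0, 0, -0.035], [0, 0, -0.035], [0, 0, -0.035], [0, 0, -0.035], [0, 0, -0.035], [0, 0, -0.035], [0, 0, -0.035]], hand=[-1, -1, -1, -1, -1, -1, -1, -1, -1, -1, -1, -1, -1, -1], force=60)

```text
clock: 1.85
eef_pos: [581.7, 208.9, 108.2]
tcp_rot: [3.14, 0.001, 2.751]
contact_force: [0.2, -0.4, -0.2]
opening: 0.001
```

```bash
python3 - <<'E'
from h import *
d=[grab(n,n+'1')['pixels'] for n in('wrist','side')]
cv2.imwrite('pics/c1.png',np.hstack([cv2.resize(d[0],(400,300)),cv2.resize(d[1][100:250,170:370],(400,300))])[:,:,::-1])
s=r.sense();print(s['eef_pos'],s['tcp_rot'],s['contact_force'])
E
```

```text
[582.59108991 208.75694126 109.01450274] [3.13901795e+00 2.68737243e-03 2.75041376e+00] [ 0.94857344 -0.21171324 -0.01207599]
```

View pics/c1.png

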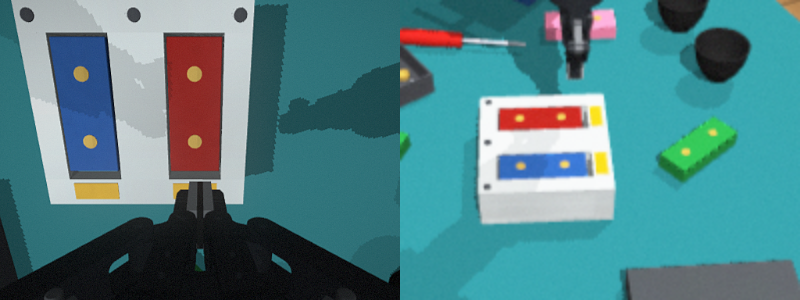

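The shut fingertips are over the red pad's yellow end: tips at (200,185) in the wrist half, (575,75) in the side half. Now the press, starting from TCP z 109, which puts the tip at about 84.

Request:
move_arm(slide=[[-0.1, -0.1, -2.0], [-0.1, -0.1, -2.4], [-0.1, -0.1, -2.7], [-0.1, -0.1, -2.9], [-0.1, -0.1, -3.1], [-0.1, -0.1, -3.2], [-0.1, -0.1, -3.2]], angular=[[0, 0, 0], [0, 0, 0], [0, 0, 0], [0, 0, 0], [0, 0, 0], [0, 0, 0], [0, 0, 0]], hand=[-1, -1, -1, -1, -1, -1, -1])

```text
clock: 2.82
eef_pos: [580.3, 206.6, 74.5]
tcp_rot: [-3.141, -0.0, 2.75]
contact_force: [-0.0, -0.5, -0.6]
opening: -0.001
```

Request:
move_arm(slide=[[0, 0, -0.2], [0, 0, -0.4], [0, 0, -0.6], [0, 0, -0.6]], angular=[[0, 0, 0], [0, 0, 0], [0, 0, 0], [0, 0, 0]], hand=[-1, -1, -1, -1])

```text
clock: 3.32
eef_pos: [580.1, 206.6, 68.2]
tcp_rot: [-3.141, -0.0, 2.75]
contact_force: [-0.1, -0.2, 0.2]
opening: 0.001
```

```bash
python3 - <<'E'
from h import *
d=[grab(n,n+'2')['pixels'] for n in('wrist','side')]
cv2.imwrite('pics/c2.png',np.hstack([cv2.resize(d[0],(400,300)),cv2.resize(d[1][125:225,190:323],(400,300),interpolation=cv2.INTER_CUBIC)])[:,:,::-1])
E
```

```text
(no output)
```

View pics/c2.png

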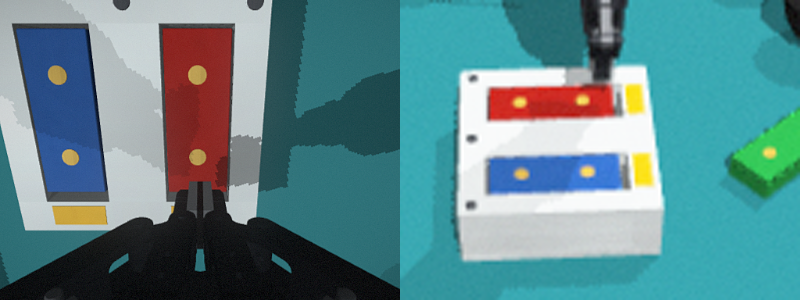

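```bash
python3 - <<'E'
from h import *
d=dict(np.load('side2.npz'));R=d['rvec'];t=d['tvec']
s=r.sense();print(s['eef_pos'],s['contact_force'])
for z in(43,50,58,68):
    print(z,cv2.projectPoints(np.array([[580.,207,z]]),R,t,d['mtx'],None)[0].ravel())
# tool tip in side crop: crop px/3+offset
for cx,cy in((598,82),(600,78),(605,60),(610,100),(550,100)):
    u,v=190+(cx-400)/3,125+cy/3;print((u,v),world(d,u,v))
cv2.imwrite('pics/c2b.png',cv2.resize(d['pixels'][120:170,230:290,::-1],None,fx=11,fy=11,interpolation=cv2.INTER_NEAREST))
E
```

```text
[580.25795836 206.59777366  68.41793563] [-0.64144069  0.26497365  0.46946439]
43 [256.02956269 161.22775307]
50 [256.05940792 159.32253215]
58 [256.09384515 157.12417316]
68 [256.13739223 154.34427107]
(256.0, 152.33333333333334) [574.86306508 197.66686055  84.46333965]
(256.6666666666667, 151.0) [573.98974789 192.10169523  93.8185997 ]
(258.3333333333333, 145.0) [577.08789374 189.2659979  115.31635213]
(260.0, 158.33333333333334) [587.10276493 197.5124284   58.63197521]
(240.0, 158.33333333333334) [537.91389116 219.54724754  59.47704717]
```

View pics/c2b.png

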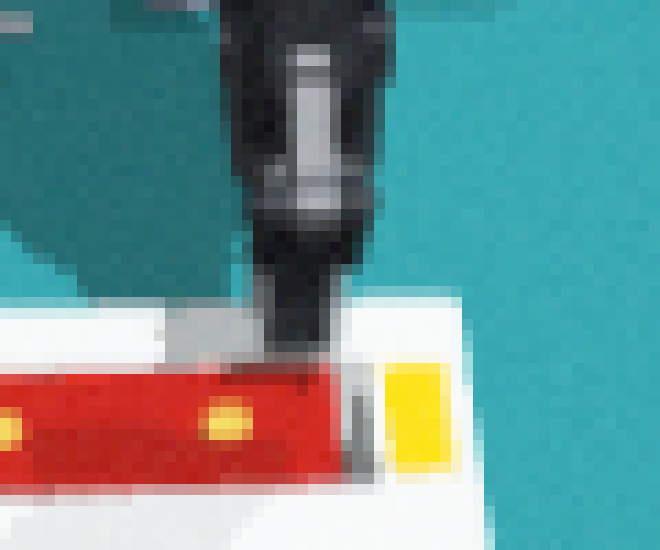

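```bash
python3 - <<'E'
from h import *
d=dict(np.load('side2.npz'))
for v in range(134,156,2):
    print(v,[np.round(world(d,u,v)).astype(int).tolist() for u in (255,256,257,258)])
w=dict(np.load('wrist2.npz'))
p=w['pixels'];cv2.imwrite('pics/w2.png',cv2.resize(p[190:340,180:340,::-1],None,fx=4,fy=4))
c=-cv2.Rodrigues(np.array(w['rvec'],float))[0].T@np.array(w['tvec'],float).ravel();print('wristcam',c)
for z in(43,60,80):print(cv2.projectPoints(np.array([[580.,207,z]]),w['rvec'],w['tvec'],w['mtx'],None)[0].ravel())
for u,v in((256,240),(245,240),(262,240),(256,235),(256,250),(256,280)):print(u,v,world(w,u,v))
E
```

```text
134 [[568, 191, 153], [570, 190, 153], [557, 159, 180], [559, 156, 182]]
136 [[552, 159, 176], [553, 156, 178], [556, 155, 177], [557, 153, 178]]
138 [[549, 153, 175], [551, 150, 176], [555, 153, 173], [557, 153, 172]]
140 [[549, 153, 169], [552, 153, 167], [554, 152, 168], [556, 150, 168]]
142 [[555, 164, 152], [556, 160, 155], [558, 160, 154], [561, 159, 154]]
144 [[562, 179, 132], [565, 179, 130], [567, 176, 132], [569, 175, 132]]
146 [[570, 194, 111], [573, 194, 110], [575, 192, 110], [577, 190, 111]]
148 [[570, 194, 104], [573, 195, 102], [575, 193, 103], [578, 192, 102]]
150 [[571, 196, 96], [574, 196, 94], [575, 193, 96], [579, 195, 93]]
152 [[575, 203, 81], [575, 198, 85], [577, 197, 85], [580, 196, 85]]
154 [[584, 222, 56], [587, 222, 55], [588, 217, 58], [589, 215, 60]]
wristcam [512.87376368 235.09410493 226.07869756]
[255.28064369 217.2717588 ]
[255.22613189 228.39337181]
[255.14787467 244.35957519]
256 240 [570.67465582 211.3063412   96.28525245]
245 240 [568.41091543 206.94577949  97.17858826]
262 240 [571.36985076 213.9105259   97.0124826 ]
256 235 [570.61185466 211.33419136  91.15297574]
256 250 [570.68817203 211.29715084 105.79843054]
256 280 [574.95749525 209.53068677 121.04074729]
```

View pics/w2.png

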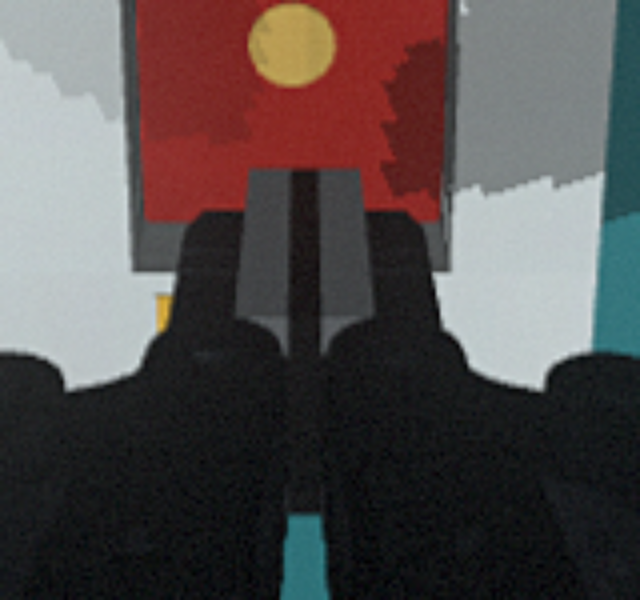

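Both cameras agree that the tips are still 20–25 mm above the pad: tip edge at side row 152 and wrist row 232, which gives z of about 80–85. There is no contact force either. So the tips don't stand 25 mm below the reported TCP height, and I'll rely on the cameras and the force for z. I'll lower in steps.

Request:
move_arm(slide=[[0, 0, -0.6], [0, 0, -1.2], [0, 0, -1.6], [0, 0, -1.6]], angular=[[0, 0, 0], [0, 0, 0], [0, 0, 0], [0, 0, 0]], hand=[-1, -1, -1, -1])

```text
clock: 3.92
eef_pos: [580.0, 206.5, 51.9]
tcp_rot: [-3.141, -0.001, 2.75]
contact_force: [0.6, -0.5, -0.4]
opening: 0.001
```

```bash
python3 - <<'E'
from h import *
d=[grab(n,n+'3')['pixels'] for n in('wrist','side')]
cv2.imwrite('pics/c3.png',np.hstack([cv2.resize(d[0][190:340,160:360],(400,300)),cv2.resize(d[1][120:176,220:295],(400,300),interpolation=cv2.INTER_CUBIC)])[:,:,::-1])
s=r.sense();print(s['eef_pos'],s['contact_force'])
D=dict(np.load('side3.npz'));W=dict(np.load('wrist3.npz'))
for v in(150,152,153,154,155,156,157):print(v,world(D,256,v))
for v in range(222,242,2):print(v,world(W,250,v))
E
```

```text
[580.34190136 206.64772818  52.43682191] [0.05091294 0.19731641 0.5174395 ]
150 [573.52599313 195.18299129  95.01807662]
152 [573.37168876 194.69216398  88.53625531]
153 [571.77379216 191.38246366  88.2789237 ]
154 [574.66788288 197.12177103  79.12165515]
155 [571.97922439 191.61478024  81.02637993]
156 [573.71064831 195.01031156  74.11198251]
157 [580.55712614 208.70450867  56.85592274]
222 [569.65041996 208.2643087   58.18945793]
224 [570.26793572 208.02651479  59.25158596]
226 [571.47080861 207.51356215  58.78111216]
228 [572.59266587 207.03906528  58.54178438]
230 [573.56504116 206.63480248  58.69215628]
232 [569.2263512  208.70905979  71.82669837]
234 [569.41000771 208.66821261  73.66758758]
236 [569.53486831 208.65370676  75.59622047]
238 [568.95786646 208.96405758  79.10381191]
240 [569.3613238  208.81782482  80.26386215]
```

View pics/c3.png

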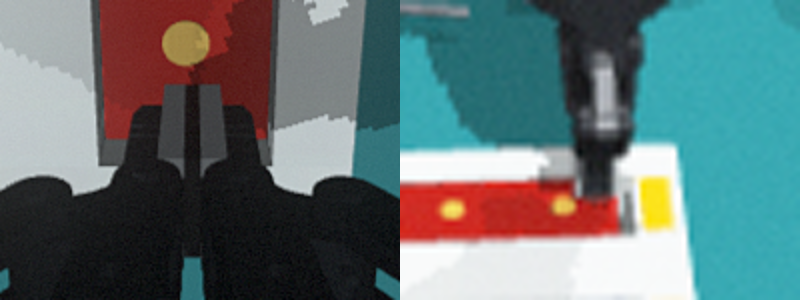

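The tip is now at z of about 71 (wrist row 231), so about 13 mm of clearance is left. Now down to contact and press.

Request:
move_arm(slide=[[0, 0, -0.7], [0, 0, -1.2], [0, 0, -1.4], [0, 0, -1.6], [0, 0, -1.8], [0, 0, -1.8]], angular=[[0, 0, 0], [0, 0, 0], [0, 0, 0], [0, 0, 0], [0, 0, 0], [0, 0, 0]], hand=[-1, -1, -1, -1, -1, -1])

```text
clock: 4.78
eef_pos: [580.2, 206.6, 34.3]
tcp_rot: [-3.141, -0.0, 2.75]
contact_force: [0.6, 1.0, 0.3]
opening: 0.005
```

Request:
move_arm(slide=[[0, 0, -0.2], [0, 0, -0.4], [0, 0, -0.4]], angular=[[0, 0, 0], [0, 0, 0], [0, 0, 0]], hand=[-1, -1, -1])

```text
clock: 5.15
eef_pos: [580.2, 206.6, 30.3]
tcp_rot: [-3.141, -0.0, 2.75]
contact_force: [0.3, -1.0, 0.1]
opening: 0.001
```

```bash
python3 - <<'E'
from h import *
d=[grab(n,n+'4')['pixels'] for n in('wrist','side')]
cv2.imwrite('pics/c4.png',np.hstack([cv2.resize(d[0],(400,300)),cv2.resize(d[1][120:176,220:295],(400,300),interpolation=cv2.INTER_CUBIC)])[:,:,::-1])
s=r.sense();print(s['eef_pos'],s['contact_force'])
W=dict(np.load('wrist4.npz'))
for v in range(20,250,12):print(v,world(W,252,v).round(1))
E
```

```text
[580.27553263 206.64805456  30.45837465] [0.30453834 0.40972488 0.3635339 ]
20 [484.6 245.   39.7]
32 [488.  243.5  34.3]
44 [497.  240.2  68.8]
56 [501.6 238.4  78.8]
68 [504.9 237.   79.4]
80 [508.3 235.6  79.6]
92 [511.7 234.2  77.4]
104 [515.3 232.7  75.3]
116 [519.1 231.   73. ]
128 [523.1 229.4  72. ]
140 [527.5 227.5  68.9]
152 [532.  225.6  66.4]
164 [537.  223.5  63.3]
176 [541.7 221.5  62.6]
188 [547.7 218.9  57.8]
200 [553.7 216.4  54.7]
212 [560.2 213.7  51. ]
224 [567.2 210.7  47. ]
236 [569.9 209.6  54.2]
248 [570.2 209.7  65.7]
```

View pics/c4.png

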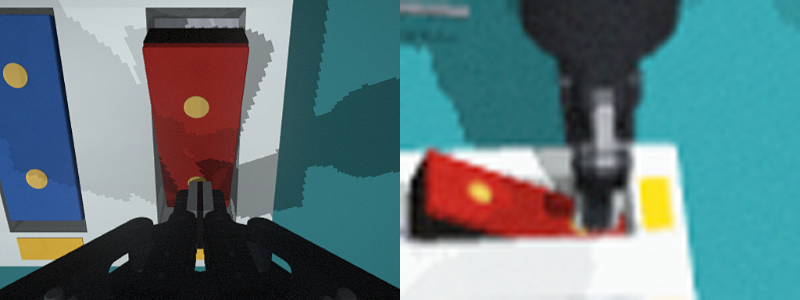

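The pad is tipped. Its free end stands at z of about 80 (22 mm proud) with a slope of about 27°, and the blue pad is undisturbed. I'll lift, open and move over the raised end at about (505.5, 238.5).

Request:
move_arm(slide=[[0, 0, 4], [0, 0, 7], [-3, 1.3, 8], [-7.5, 3.2, 8], [-7.5, 3.2, 8], [-7.5, 3.2, 6], [-7.5, 3.2, 5], [-7.5, 3.2, 5]], angular=[[0, 0, 0], [0, 0, 0], [0, 0, 0], [0, 0, 0], [0, 0, 0], [0, 0, 0], [0, 0, 0], [0, 0, 0]], hand=[-1, -1, 1, 1, 1, 1, 1, 1])

```text
clock: 6.25
eef_pos: [505.2, 238.2, 79.7]
tcp_rot: [-3.14, -0.001, 2.749]
contact_force: [-0.6, -0.8, 0.2]
opening: 0.999
```

```bash
python3 - <<'E'
from h import *
d=[grab(n,n+'5')['pixels'] for n in('wrist','side')]
cv2.imwrite('pics/c5.png',np.hstack([cv2.resize(d[0],(400,300)),cv2.resize(d[1][120:195,200:300],(400,300),interpolation=cv2.INTER_CUBIC)])[:,:,::-1])
s=r.sense();print(s['eef_pos'],s['tcp_rot'],s['opening'])
E
```

```text
[505.78311226 238.52871623  80.63555134] [3.14154794e+00 9.86098229e-05 2.74944073e+00] 0.9975764030691455
```

View pics/c5.png

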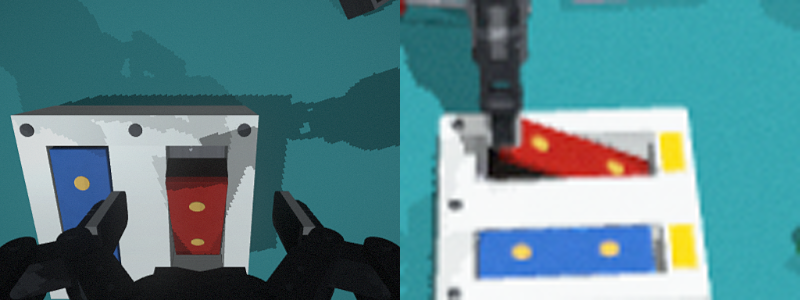

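The pad stays tilted and the open jaws straddle it: tips at (125,195) and (275,195), pad centred at (197,200) in the wrist half. I'll close partway, descend further and measure the tip height.

Request:
move_arm(slide=[[0, 0, -1], [0, 0, -2], [0, 0, -2.5], [0, 0, -2.5]], angular=[[0, 0, 0], [0, 0, 0], [0, 0, 0], [0, 0, 0]], hand=[0.4, 0.4, 0.4, 0.4])

```text
clock: 6.85
eef_pos: [504.9, 238.5, 54.9]
tcp_rot: [-3.141, -0.001, 2.75]
contact_force: [-0.2, 0.2, -0.4]
opening: 0.702
```

```bash
python3 - <<'E'
from h import *
d=[grab(n,n+'6')['pixels'] for n in('wrist','side')]
cv2.imwrite('pics/c6.png',np.hstack([cv2.resize(d[0][100:340,96:416],(400,300)),cv2.resize(d[1][120:195,200:300],(400,300),interpolation=cv2.INTER_CUBIC)])[:,:,::-1])
s=r.sense();print(s['eef_pos'],s['contact_force'],s['opening'])
W=dict(np.load('wrist6.npz'))
for u in(175,185,195,205):print(u,[(v,*world(W,u,v).round().astype(int).tolist()) for v in range(215,265,6)])
E
```

```text
[505.3678042  238.68759078  55.50491266] [ 0.28044937 -0.29176789 -0.31797477] 0.6955656389191736
175 [(215, 477, 205, 58), (221, 480, 204, 58), (227, 483, 202, 58), (233, 486, 201, 59), (239, 481, 210, 82), (245, 482, 211, 88), (251, 482, 212, 94), (257, 483, 213, 99), (263, 483, 214, 103)]
185 [(215, 479, 210, 59), (221, 482, 209, 59), (227, 485, 207, 58), (233, 488, 206, 59), (239, 483, 214, 83), (245, 484, 215, 88), (251, 485, 215, 92), (257, 488, 214, 91), (263, 489, 213, 93)]
195 [(215, 481, 215, 59), (221, 484, 213, 59), (227, 487, 212, 58), (233, 490, 210, 59), (239, 494, 209, 58), (245, 497, 207, 59), (251, 500, 206, 59), (257, 503, 204, 58), (263, 507, 203, 58)]
205 [(215, 483, 220, 58), (221, 486, 218, 59), (227, 490, 216, 57), (233, 493, 215, 57), (239, 490, 219, 72), (245, 492, 218, 76), (251, 493, 218, 79), (257, 495, 218, 82), (263, 499, 216, 79)]
```

View pics/c6.png

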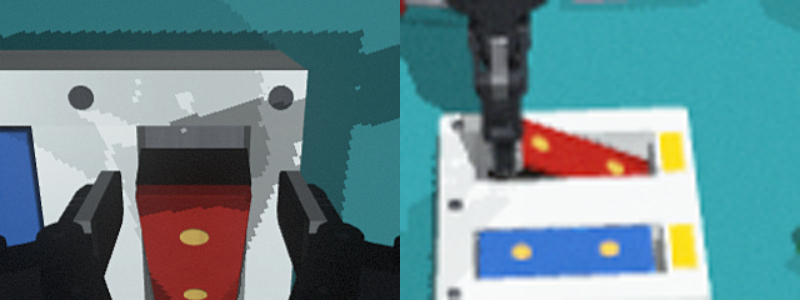

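The fingertips are at z of about 80 with the jaws 0.7 open, and both stand clear of the pad's sides (crop: left jaw inner edge at 122, pad 140–250, right jaw 280). I'll lower 15 mm, nudge 1 mm and close.

Request:
move_arm(slide=[[-0.05, -0.1, -0.8], [-0.05, -0.1, -1.5], [-0.05, -0.1, -1.5], [-0.05, -0.1, -1.5], [-0.05, -0.1, -1.5], [-0.05, -0.1, -1.5], [-0.05, -0.1, -1.5], [-0.05, -0.1, -1.5]], angular=[[0, 0, 0], [0, 0, 0], [0, 0, 0], [0, 0, 0], [0, 0, 0], [0, 0, 0], [0, 0, 0], [0, 0, 0]], hand=[0.4, 0.4, 0.4, -0.3, -0.3, -0.3, -0.3, -0.3], force=90)

```text
clock: 7.95
eef_pos: [505.2, 237.4, 41.6]
tcp_rot: [3.142, 0.001, 2.75]
contact_force: [-2.8, -4.2, 10.9]
opening: 0.493
```

```bash
python3 - <<'E'
from h import *
d=[grab(n,n+'7')['pixels'] for n in('wrist','side')]
cv2.imwrite('pics/c7.png',np.hstack([cv2.resize(d[0][100:340,96:416],(400,300)),cv2.resize(d[1][120:195,200:300],(400,300),interpolation=cv2.INTER_CUBIC)])[:,:,::-1])
s=r.sense();print(s['eef_pos'],s['contact_force'],s['opening'])
E
```

```text
[505.15359361 237.35892936  41.5999633 ] [-2.37211654 -4.34181966 11.45532732] 0.49513114090242233
```

View pics/c7.png

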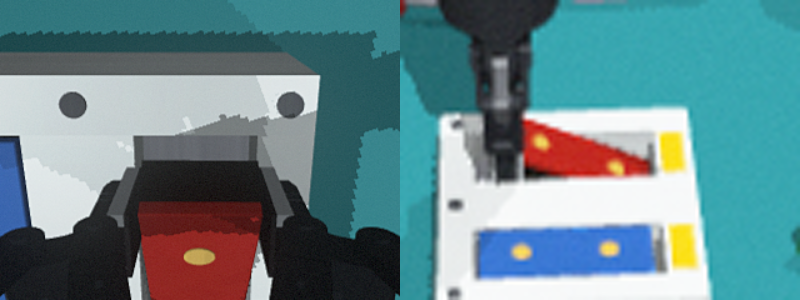

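Both jaws are on the pad's sides (opening about 42 mm) with a light 11 N tip contact on the nest. Lift straight up.

Request:
move_arm(slide=[[0, 0, 0.3], [0, 0, 1], [0, 0, 2], [0, 0, 3.5], [0, 0, 5], [0, 0, 7], [0, 0, 9], [0, 0, 11], [0, 0, 11]], angular=[[0, 0, 0], [0, 0, 0], [0, 0, 0], [0, 0, 0], [0, 0, 0], [0, 0, 0], [0, 0, 0], [0, 0, 0], [0, 0, 0]], hand=[-0.3, -0.3, -0.3, -0.3, -0.3, -0.3, -0.3, -0.3, -0.3])

```text
clock: 9.18
eef_pos: [506.0, 238.2, 152.7]
tcp_rot: [3.139, 0.003, 2.75]
contact_force: [-0.6, -0.6, -3.0]
opening: 0.493
```

```bash
python3 - <<'E'
from h import *
d=[grab(n,n+'8')['pixels'] for n in('wrist','side')]
cv2.imwrite('pics/c8.png',np.hstack([cv2.resize(d[0],(400,300)),cv2.resize(d[1][75:225,170:370],(400,300),interpolation=cv2.INTER_CUBIC)])[:,:,::-1])
s=r.sense();print(s['eef_pos'],s['contact_force'],s['opening'])
W=dict(np.load('wrist8.npz'))
for v in range(170,280,10):print(v,world(W,252,v).round(1))
E
```

```text
[504.67944486 237.59353499 150.55782285] [-1.01250115  0.13778267 -3.58865405] 0.4915496563984665
170 [497.8 239.   33.5]
180 [506.3 235.5  33.5]
190 [514.8 232.   34.4]
200 [523.9 228.1  33.6]
210 [532.7 224.5  34.1]
220 [542.  220.6  33.9]
230 [494.8 241.5 172. ]
240 [497.3 240.6 177.2]
250 [499.3 239.8 182.8]
260 [501.6 238.8 187.2]
270 [503.2 238.2 192.5]
```

View pics/c8.png

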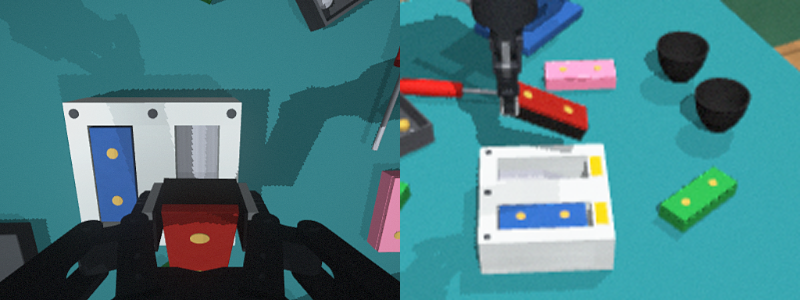

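The pad is held, hanging at about its tilt angle, and the blue pad is still seated in its pocket. Next I carry it to the plate, turning -26° about the jaw axis to level the pad.

Request:
move_arm(slide=[[0.3, -2, 2], [0.8, -6, 2], [1.3, -11, 2], [2, -16, 2], [2.6, -21, 2], [3.2, -26, 2], [3.8, -31, 2], [4.3, -35, 2], [4.5, -37.9, 2], [4.5, -37.9, 2], [4.5, -37.9, 2], [4.5, -37.9, 2], [4.5, -37.9, 2]], angular=[[0, 0, 0], [-0.01, -0.03, 0], [-0.03, -0.08, 0], [-0.06, -0.14, 0], [-0.08, -0.2, 0], [-0.11, -0.26, 0], [-0.13, -0.32, 0], [-0.15, -0.37, 0], [-0.173, -0.42, 0], [-0.173, -0.42, 0], [-0.173, -0.42, 0], [-0.173, -0.42, 0], [-0.173, -0.42, 0]], hand=[-0.3, -0.3, -0.3, -0.3, -0.3, -0.3, -0.3, -0.3, -0.3, -0.3, -0.3, -0.3, -0.3])

```text
clock: 10.9
eef_pos: [550.0, -140.7, 170.5]
tcp_rot: [3.141, 0.454, 2.751]
contact_force: [0.2, -0.3, -2.9]
opening: 0.495
```

```bash
cat > m.py <<'E'
from h import *
import sys
k=sys.argv[1]
d=[grab(n,n+k)['pixels'] for n in('top','side')]
a=dict(np.load(f'top{k}.npz'))
cv2.imwrite(f'pics/c{k}.png',np.hstack([cv2.resize(d[0][100:250,270:470],(400,300),interpolation=cv2.INTER_CUBIC),cv2.resize(d[1][175:325,240:440],(400,300),interpolation=cv2.INTER_CUBIC)])[:,:,::-1])
s=r.sense();print(s['eef_pos'],s['tcp_rot'],s['contact_force'],s['opening'])
for n,box in(('top',(270,100,470,250)),('side',(240,130,440,325))):
    D=dict(np.load(f'{n}{k}.npz'));q=D['pixels'];h,sa,v=[c.astype(int) for c in cv2.split(cv2.cvtColor(q,cv2.COLOR_RGB2HSV))]
    m=((h<8)|(h>172))&(sa>130)&(v>60);M=np.zeros_like(m);x0,y0,x1,y1=box;M[y0:y1,x0:x1]=m[y0:y1,x0:x1]
    M=cv2.erode(M.astype(np.uint8),np.ones((3,3)))
    P=np.array([world(D,u,w) for w,u in np.argwhere(M) if D['range_z'][w,u]>0])
    c=np.median(P,0);P=P[np.abs(P[:,2]-c[2])<40]
    A=np.c_[P[:,:2]-c[:2],np.ones(len(P))];f=np.linalg.lstsq(A,P[:,2],rcond=None)[0]
    U=np.array([.9245,-.381]);V=np.array([.381,.9245]);pu=(P[:,:2]-[591.2,-158])@U;pv=(P[:,:2]-[591.2,-158])@V
    print(n,len(P),'med',c.round(1),'slope u,v',(f[:2]@U).round(3),(f[:2]@V).round(3),'u',np.percentile(pu,[1,99]).round(1),'v',np.percentile(pv,[1,99]).round(1))
E
python3 m.py 9
```

```text
[ 550.00065285 -140.84080487  170.53824585] [3.14102941 0.45420941 2.75050606] [ 0.25291171 -0.67581443 -2.96978026] 0.49162203899965334
top 770 med [ 590.1 -154.1  205.3] slope u,v -0.006 0.0 u [-50.8  45.3] v [-16.   22.3]
side 696 med [ 586.1 -162.2  204.6] slope u,v -0.003 -0.004 u [-50.9  43.5] v [-24.7  16.4]
```

View pics/c9.png

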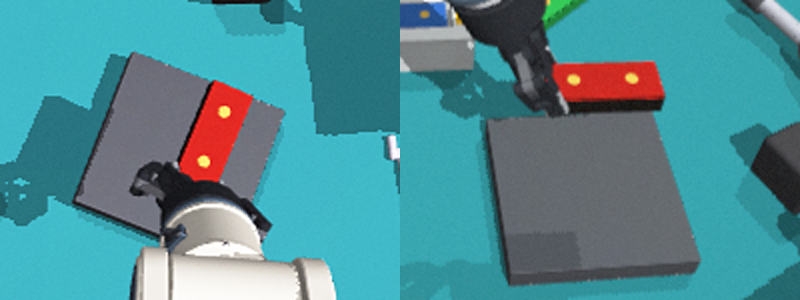

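The pad is level (slope under 0.01) with its top at z 205, so its underside is at about 181 over the plate. It's about 7 mm short along its length. I'll lower 138 mm with that correction and then look, since the fingertip corner is close to the underside.

Request:
move_arm(slide=[[0.6, -0.3, -3], [0.6, -0.3, -6], [0.6, -0.3, -9], [0.6, -0.3, -11.5], [0.6, -0.3, -13], [0.6, -0.3, -13.8], [0.6, -0.3, -13.8]], angular=[[0, 0, 0], [0, 0, 0], [0, 0, 0], [0, 0, 0], [0, 0, 0], [0, 0, 0], [0, 0, 0]], hand=[-0.3, -0.3, -0.3, -0.3, -0.3, -0.3, -0.3])

```text
clock: 11.88
eef_pos: [555.7, -144.1, 31.9]
tcp_rot: [3.141, 0.453, 2.751]
contact_force: [0.2, 0.0, -2.9]
opening: 0.492
```

```bash
python3 m.py 10; python3 - <<'E'
import cv2;a=cv2.imread('pics/side10.png')[210:285,270:370];cv2.imwrite('pics/z10.png',cv2.resize(a,None,fx=7,fy=7,interpolation=cv2.INTER_CUBIC))
E
```

```text
[ 556.24706201 -144.2649492    32.82034128] [3.14088816 0.4547749  2.74992895] [-0.19264322  0.10439423 -2.97502892] 0.494354287407119
top 585 med [ 595.4 -157.    66.7] slope u,v -0.002 0.008 u [-46.1  52.2] v [-16.7  21.4]
side 606 med [ 592.6 -164.4   66.4] slope u,v -0.001 -0.012 u [-45.5  50.6] v [-25.   16.2]
```

View pics/z10.png

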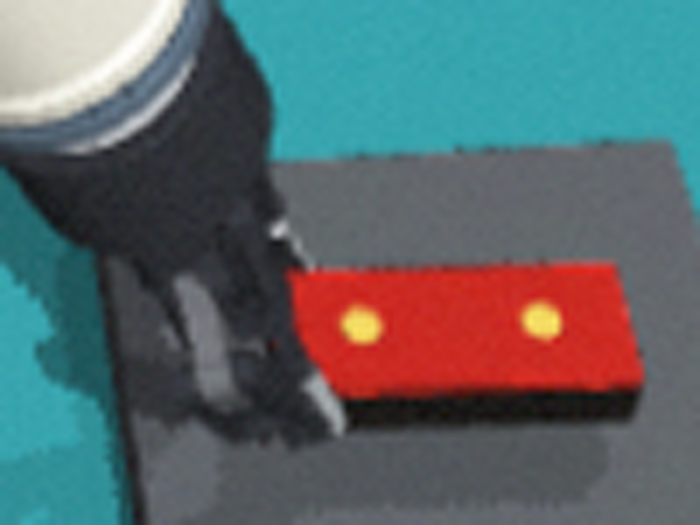

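The pad is level at (594,-160), with its underside about 12 mm above the plate. I'll lower the rest and watch the force.

Request:
move_arm(slide=[[0, 0, -0.5], [0, 0, -0.9], [0, 0, -1.0], [0, 0, -1.0]], angular=[[0, 0, 0], [0, 0, 0], [0, 0, 0], [0, 0, 0]], hand=[-0.3, -0.3, -0.3, -0.3])

```text
clock: 12.48
eef_pos: [556.2, -144.4, 22.9]
tcp_rot: [3.141, 0.455, 2.75]
contact_force: [0.4, -0.7, -3.7]
opening: 0.494
```

Request:
move_arm(slide=[[0, 0, -0.1], [0, 0, -0.1]], angular=[[0, 0, 0], [0, 0, 0]], hand=[-0.3, -0.3])

```text
clock: 12.72
eef_pos: [555.9, -144.4, 21.6]
tcp_rot: [3.141, 0.454, 2.75]
contact_force: [-0.4, -0.2, -2.8]
opening: 0.492
```

Request:
move_arm(slide=[[0, 0, -0.1], [0, 0, -0.2], [0, 0, -0.2]], angular=[[0, 0, 0], [0, 0, 0], [0, 0, 0]], hand=[-0.3, -0.3, -0.3])

```text
clock: 13.1
eef_pos: [555.8, -144.3, 19.5]
tcp_rot: [3.141, 0.454, 2.75]
contact_force: [-0.7, -0.5, -1.3]
opening: 0.49
```

```bash
python3 m.py 11; python3 - <<'E'
import cv2;a=cv2.imread('pics/side11.png')[215:290,270:370];cv2.imwrite('pics/z11.png',cv2.resize(a,None,fx=7,fy=7,interpolation=cv2.INTER_CUBIC))
E
```

```text
[ 555.79746427 -144.37299003   19.48061431] [3.14109414 0.45422882 2.74971043] [-0.63158776  1.26225619 -1.36692597] 0.4909068212572607
top 562 med [ 595.  -157.8   54.4] slope u,v 0.004 0.004 u [-44.8  52.1] v [-17.   21.3]
side 596 med [ 592.9 -164.2   53.6] slope u,v 0.0 0.001 u [-45.6  50.9] v [-25.3  16.6]
```

View pics/z11.png

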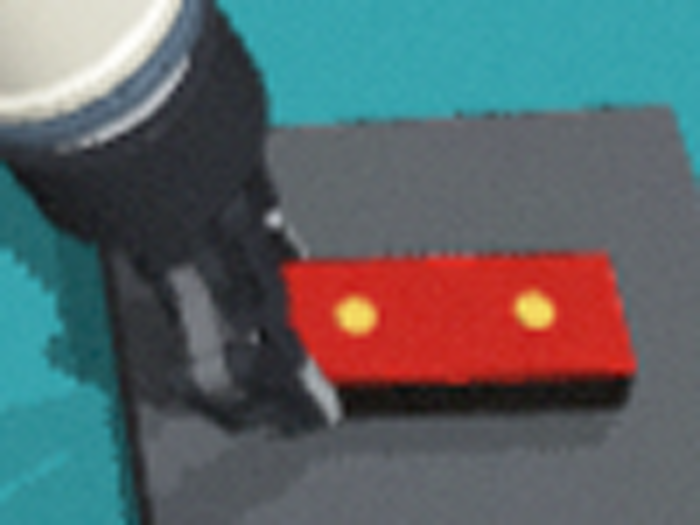

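The top is at z 54 (underside about 30) and the load is starting to pass to the plate (-3.0 to -1.3 N). I'll release and back out along the tool axis.

Request:
move_arm(slide=[[0, 0, 0], [0, 0, 0], [0, 0, 0], [0, 0, 0.2], [-0.4, 0.2, 1], [-1.2, 0.5, 3], [-2.4, 1, 6], [-3.6, 1.5, 9], [-4.8, 2, 12], [-4.8, 2, 12]], angular=[[0, 0, 0], [0, 0, 0], [0, 0, 0], [0, 0, 0], [0, 0, 0], [0, 0, 0], [0, 0, 0], [0, 0, 0], [0, 0, 0], [0, 0, 0]], hand=[0.3, 0.6, 0.8, 0.8, 0.8, 0.8, 0.8, 0.8, 0.8, 0.8])

```text
clock: 14.45
eef_pos: [508.6, -124.3, 141.8]
tcp_rot: [3.14, 0.458, 2.749]
contact_force: [0.1, 0.7, 0.1]
opening: 0.901
```

```bash
python3 m.py 12; python3 - <<'E'
import cv2,numpy as np
cv2.imwrite('pics/z12.png',np.hstack([cv2.resize(cv2.imread('pics/top12.png'),(400,300)),cv2.resize(cv2.imread('pics/side12.png'),(400,300))]))
E
```

```text
[ 508.01048998 -124.42735363  139.52203394] [3.14100414 0.45511035 2.74969581] [0.07970977 0.76538544 0.27004769] 0.8983753445268711
top 619 med [ 590.6 -155.8   54.5] slope u,v 0.002 0.013 u [-52.2  51.4] v [-16.9  21.5]
side 683 med [ 586.4 -161.7   53.6] slope u,v -0.001 0.0 u [-55.9  50. ] v [-25.2  16.3]
```

View pics/z12.png

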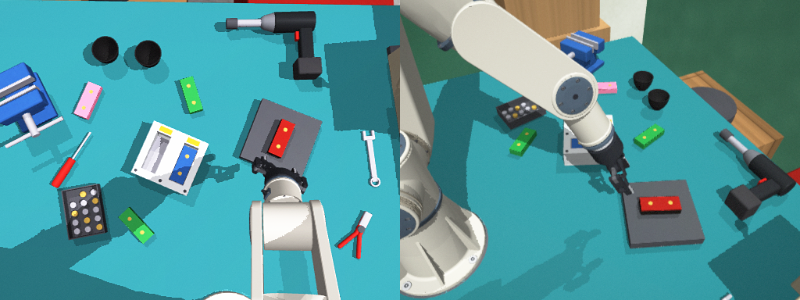

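The red pad lies flat and centred on the plate, at (280,138) in the top half. The blue pad is in its pocket and the gripper is clear. Handing in.

```bash
python3 -c "
from rig import r
r.sign_off()"
```

```text
the job is handed in; nothing more can be done
```

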